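# Log a reagent bottle with the hand-held code reader

## Robot

A 6-joint arm with a two-finger parallel gripper is mounted at the origin on a cart in front of the work surface, level with it; the furniture and walls round the work are solid. World frame = base frame: x ahead of the robot, y to its left, z up, the work surface at z = 0. Lengths are in mm, angles in degrees, forces in N, time in s.
With the tool pointing down it reaches from about 350 to 775 mm from the base axis. Payload 7.3 kg.
Tool frame: the origin (TCP) lies on the centre line of the jaws, within the pads' length; the fingertips stand ahead of it and the grasp point (between the pads) lies 2 mm behind it (arm.finger_overhang is the z of the fingertips in the tool frame, in mm); z points along the fingers, y is the line along which they close (so a half turn about z gives the same grasp; the last joint's range is limited). The gripper opens to 92 mm and grips with 3 to 60 N. Pads are 19 mm wide; open, the fingers measure 130 mm over their backs; the gripper's body (75 mm by 190 mm) begins 47 mm behind the grasp point.
Start: joints at [65.546, 19.595, 87.324, -0, 73.075, -8.365], TCP at [145.474, 504.461, 243.741] pointing down, gripper open.
Joint ranges: [-145.02, 145.02], [-44.19, 115.74], [2.07, 154.8], [-57.11, 237.11], [16.16, 152.29], [-177.93, 177.93]. Speed limits (degrees/s): [147.25, 147.25, 180, 180, 180, 180].

## Interface

Orientations are given as [roll, pitch, yaw] about the fixed x, y, z axes, in that order (R = Rz(yaw) Ry(pitch) Rx(roll)).
In Python, from station import arm gives the robot as it stands.
- The arm moves only by the shell command python3 -m creep 'ROWS' [FORCE]. ROWS is JSON, a list of rows, each an object with "fingers": the opening, from -1 (shut) to 1 (fully open); "travel": the shift along the tool's x, y, z in mm, a list of three; "twist": the turn, a rotation vector about the tool's x, y, z in rad, a list of three. In form: [{"fingers": fingers, "travel": [tx, ty, tz], "twist": [wx, wy, wz]}, ...]. A call has 1 to 10 rows; each row is the pose to reach, as a shift and turn from the pose commanded when the call began, along the tool's axes at that moment; what a row does not reach only later rows make up. A row lasts 1/12 s, in which the tool goes at most 41.7 mm and 7.16 degrees, less where a joint would pass 70% of its speed; a pose out of reach is approached as far as the arm can. A call with a gripper value outside its range is refused whole. The fingers move at their own pace and stop on an object; FORCE is the grip in N (left out, the last holds). Time passes only in rows, so rows that repeat a pose let the fingers close. It gives the time, the measured TCP pose, the force, the opening and the grip force at its end, in the units of the state.
- arm.get_state(): the state, without advancing time (a new reading comes with each control period).
- arm.capture(name): name is "scene" or "top"; returns a dict with "pixels" (420x560x3 uint8, red, green, blue), "camera_matrix" (3x3 intrinsics, pixels), "rvec" (rotation vector, rad) and "tvec" (3), from world to camera coordinates, as OpenCV has them. Camera axes: x right, y down, z forward; pixel columns grow to the right and rows downward; lengths in mm; the calibration is good to about 2 mm. A picture is of the moment at which its call begins. There is no depth.
- arm.sign_off(): hands the job in; it is judged then, once.
The state is a dict: "time_s": time; "qpos": joint angles; "joint_velocities": joint speeds; "tau": joint torques, N m; "eef_pos": TCP position; "ee_rot": TCP orientation; "ft_force": force on the tool from outside, world axes, zero at the start; "moment": the same for the moment, N m; "grip_width": finger opening in mm; "grasp_force": force on a finger pad.
Only numpy, scipy, OpenCV 4.12 (cv2) and the standard library are available. Lean on these libraries where they do the work, as an engineer would, in place of code of your own. Each camera call takes 0.05 s, during which the arm holds its last target. There are 200 camera calls.

## Task

Log the larger of the two reagent bottles: pick the code reader up from its rest so that its grip paddle is squeezed in, aim its window square-on at the barcode sticker on the larger bottle from about 9 cm away, and hold it there steadily for one second with the paddle still squeezed. Then lay the reader back down in its rest, the same way round as before, and let go. Do not read the smaller bottle's sticker, and leave both bottles, the beaker and the timer where they are.

Things in the scene. Friction and masses are not known exactly. Their poses are not given: they have to be found in the camera images.
- reader: hand-held code reader, light grey, 194 mm long, 0.2 kg, lying level in its rest. Origin: centre of its underside, 99 mm behind the front face; x points out of the window (the beam), y to its left, z up. Handle: x -95 to +53 mm, 36 mm wide (y -18 to +18), 34 mm high (z 0 to 34). Head with black nose: x +51 to +99 mm, 50 mm wide, 40 mm high
- grip (a point): the point to grip: middle of the handle, 5 mm behind the reader's origin, 17 mm above its underside, 41 mm above the bench in the rest. The fingers come from above and close along the reader's y, one on the paddle, one on the bare right side; between the saddles the handle is free from 67 mm behind to 40 mm ahead of this point
- window (a point): centre of the scanning window in the reader's front face, 100 mm ahead of its origin, 20 mm above its underside; axes of the reader, x is the beam. It reads a sticker 50 to 130 mm straight ahead, at most 15 mm off the beam sideways or in height and turned at most 0.4 rad from square-on, while the paddle is in and the reader is still
- paddle (a joint): black sprung grip paddle in the left (+y) side of the handle, 74 mm long, 12 mm high, hinged at its rear end (x = -50 mm). 0 = out (its front end stands 10 mm proud; the handle then measures 42 mm at the grip point), 0.14 rad = squeezed in flush with the handle's side, about 5 N at the grip point. Above 0.11 the reader is live
- rest: black bench rest, fixed: base 156 x 76 x 10 mm, two saddles at x = -78 and +40 mm. Origin: on the bench, below the reader's origin when that is in place; x: the way the reader points, z up. Saddles carry the reader's underside 24 mm above the bench, between cheeks 43 mm apart with flared lips up to 46 mm high; the reader's head starts 6 mm ahead of the front saddle
- bottle_large: the larger reagent bottle, white with a blue screw cap, 70 mm in diameter and 140 mm high, loose, 0.22 kg. Origin: centre of its underside; x points out through the middle of the barcode sticker, z up
- bottle_large_code (a point): middle of the barcode sticker (38 x 46 mm, horizontal black bars) on the larger bottle: on its surface 35 mm from the bottle's axis, 50 mm above the bench; its axes are those of the bottle, x points straight out of the sticker
- bottle_small: the smaller reagent bottle, of the same look, 58 mm in diameter and 110 mm high; origin and axes as for the larger. Leave it alone
- bottle_small_code (a point): middle of the barcode sticker on the smaller bottle, 29 mm from its axis, 45 mm above the bench; axes as for the larger
- beaker: clear glass beaker, 55 mm across and 70 mm high, standing near; leave it alone
- timer: small white bench timer, 60 x 64 x 20 mm, lying near; leave it alone
Not all that is in view belongs to the job. Leave any pink look-alike of the rest alone.

How it is judged (in metres and radians):
On the way:
1. the reader, paddle squeezed in, is held steady with its beam on the larger bottle's sticker (value of joint paddle above 0.11 rad and x of bottle_large_code in the frame of window between 0.05 and 0.13 m and y of bottle_large_code in the frame of window between -0.015 and 0.015 m and z of bottle_large_code in the frame of window between -0.015 and 0.015 m and angle between the x axis of reader and the x axis of bottle_large, either way round below 0.4 rad and x of window in the frame of bottle_large_code above 0.03 m and linear speed of reader below 0.02 m/s and angular speed of reader below 0.2 rad/s), for 0.8 s.
At the end, for the whole second after the job is handed in: The reader lies still in its rest the same way round as before, down on both saddles (height within 4 mm, 14 mm along, 6 mm across, 0.1 rad), its paddle out again (below 0.04 rad); both bottles stand upright within 15 mm of where they were (x of reader in the frame of rest between -0.014 and 0.014 m and y of reader in the frame of rest between -0.006 and 0.006 m and z of reader in the frame of rest between 0.02 and 0.028 m and x of window in the frame of rest above 0.08 m and angle between the x axis of reader and the x axis of rest, either way round below 0.1 rad and angle between each of reader, bottle_large, bottle_small's own z axis and vertical below 0.1 rad and value of joint paddle below 0.04 rad and linear speed of reader below 0.02 m/s and distance of each of bottle_large, bottle_small from where it was at the start of the episode below 0.015 m); the robot touches nothing.
It fails at once if the smaller bottle's sticker is read (beam held still on it with the paddle in) (value of joint paddle above 0.11 rad and x of bottle_small_code in the frame of window between 0.05 and 0.13 m and y of bottle_small_code in the frame of window between -0.015 and 0.015 m and z of bottle_small_code in the frame of window between -0.015 and 0.015 m and angle between the x axis of reader and the x axis of bottle_small, either way round below 0.4 rad and x of window in the frame of bottle_small_code above 0.03 m and linear speed of reader below 0.02 m/s and angular speed of reader below 0.2 rad/s).
It fails at once if a bottle is moved more than 15 mm or tipped ((distance of bottle_large from where it was at the start of the episode above 0.015 m or angle between bottle_large's own z axis and vertical above 0.2 rad) or (distance of bottle_small from where it was at the start of the episode above 0.015 m or angle between bottle_small's own z axis and vertical above 0.2 rad)).
It fails at once if the beaker or the timer is moved more than 20 mm or the beaker tipped ((distance of beaker from where it was at the start of the episode above 0.02 m or angle between beaker's own z axis and vertical above 0.2 rad) or distance of timer from where it was at the start of the episode above 0.02 m).
It also fails if it takes over 54 s, if anything falls off the work surface, if the arm or the gripper's body presses on something with over 40 N, if the wrist force passes 120 N, or if a joint passes its speed limit or range.

## Working session

There is one attempt and no reset: what is moved stays moved. The work goes in short steps, Python scripts to look and compute and a shell command to move; the robot and the scene stay as the last step left them, time stands still between calls to the robot, and variables do not carry over. Pictures are saved under pics/ and viewed, at most 10 in all, crops included, and the job is handed in when it is done.

```bash
mkdir -p pics; ls; python3 - <<'E'
from station import arm
import cv2,numpy as np,pickle
d={}
for n in("scene","top"):
    c=arm.capture(n); d[n]=c
    cv2.imwrite(f"pics/{n}0.png",cv2.cvtColor(c["pixels"],cv2.COLOR_RGB2BGR))
    R=cv2.Rodrigues(np.array(c["rvec"],float))[0]
    print(n,np.array(c["camera_matrix"]).round(1).tolist(),(-R.T@np.ravel(c["tvec"])).round(),R[2].round(2))
pickle.dump(d,open("caps.pkl","wb"))
s=arm.get_state();print(s, arm.finger_overhang)
E
```

```text
pics
scene [[411.7, 0.0, 275.9], [0.0, 411.7, 208.8], [0.0, 0.0, 1.0]] [449. 771. 528.] [ 0.14 -0.84 -0.52]
top [[495.1, 0.0, 269.5], [0.0, 495.1, 211.9], [0.0, 0.0, 1.0]] [ 361.   40. 1320.] [ 0.16 -0.02 -0.99]
{'time_s': 0.1, 'qpos': array([ 6.55462230e+01,  1.96341995e+01,  8.73711250e+01, -9.56773587e-04,
        7.30726227e+01, -8.36603565e+00]), 'joint_velocities': array([-0.05380133, -0.11852802, -0.28443706, -0.05365561,  0.02138906,
        0.06040601]), 'tau': array([ 2.67158015e-03, -4.32004559e+01, -2.44698018e+01,  7.21678580e-02,
        5.25774469e-02, -4.69164002e-05]), 'eef_pos': array([145.33735612, 504.14445334, 243.10237977]), 'ee_rot': array([-1.79922749e+02, -1.04358375e-02,  1.63912531e+02]), 'ft_force': array([0.73035659, 0.05126023, 0.92146031]), 'moment': array([-0.0163832 ,  0.00153593,  0.01707357]), 'grasp_force': 0.0, 'grip_width': 91.83991143603983} 17.0
```

View pics/scene0.png

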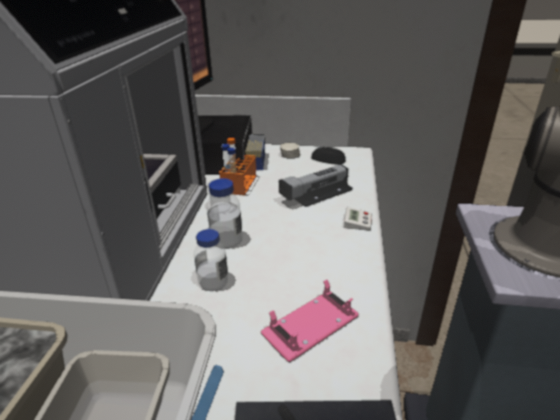

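View pics/top0.png

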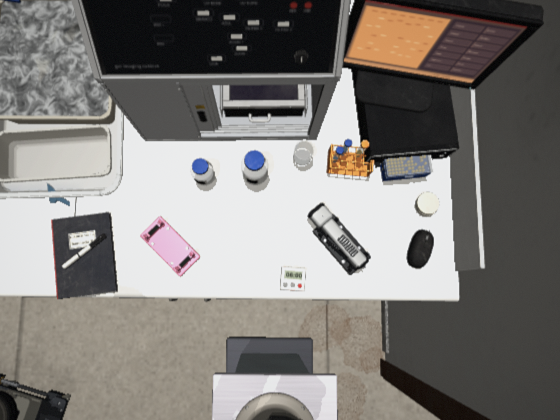

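The scene view shows the grey reader on a black rest at about (318,185), the large bottle at (224,215), the small one at (211,262), the timer at (359,218) and the pink look-alike rest at (310,320). In the top view the reader is at (338,238), with its head at upper-left (320,215). The large bottle is at (255,165), the small at (203,172), the beaker at (304,154), the timer at (293,279) and the pink decoy at (170,245).

What could be mistaken for the targets:
- **Reader:** only the grey one at top (338,238) fits. The mouse at (421,248) doesn't.
- **Rest:** the black one under the reader, not the pink one at (170,245).
- **Large bottle:** (255,165), not (203,172).

I'll check these in close crops.

```bash
python3 - <<'E'
import cv2
a=cv2.imread("pics/top0.png")[135:285,180:380]
cv2.imwrite("pics/topc.png",cv2.resize(a,None,fx=4,fy=4,interpolation=cv2.INTER_CUBIC))
a=cv2.imread("pics/scene0.png")[150:300,180:380]
cv2.imwrite("pics/scenec.png",cv2.resize(a,None,fx=4,fy=4,interpolation=cv2.INTER_CUBIC))
E
```

```text
(no output)
```

View pics/topc.png

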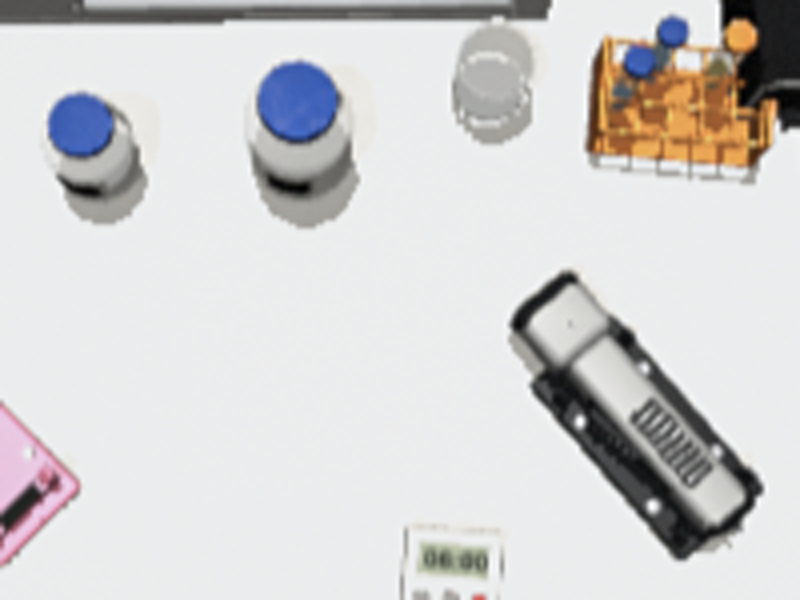

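View pics/scenec.png

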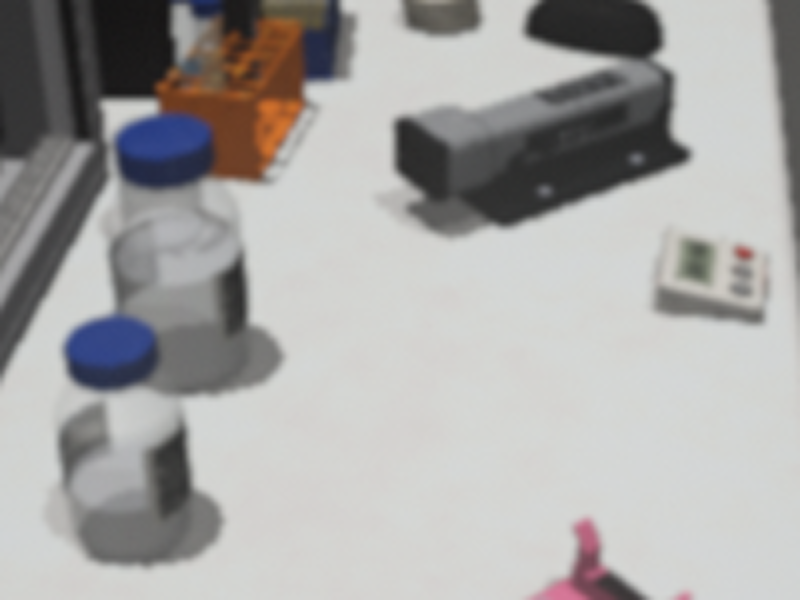

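The crops confirm the choice. The reader's head points up-left, with the paddle side toward the lower-left, and four rest bolts are visible. Both stickers face the robot: large at top crop (290,185) and scene crop (234,298). Next I'll triangulate.

```bash
cat >geo.py <<'E'
import cv2,numpy as np,pickle
from scipy.optimize import least_squares
d=pickle.load(open("caps.pkl","rb"))
OFF={"top":(180,135),"scene":(180,150)}
def full(n,c): return (np.array(c,float)+.5)/4-.5+OFF[n]
def crop(n,p): return (np.array(p)-OFF[n]+.5)*4-.5
def proj(n,P):
    c=d[n]; return cv2.projectPoints(np.array(P,float).reshape(-1,3),np.array(c["rvec"],float),np.array(c["tvec"],float),np.array(c["camera_matrix"],float),None)[0][:,0]
def tri(ct,cs):
    f=lambda X:np.r_[proj("top",X)[0]-full("top",ct),proj("scene",X)[0]-full("scene",cs)]
    r=least_squares(f,[400,0,50]);return r.x,np.abs(r.fun).max()
def onz(n,cpt,z):
    f=lambda X:proj(n,[X[0],X[1],z])[0]-full(n,cpt)
    return least_squares(f,[400,0]).x
E
python3 - <<'E'
from geo import *
np.set_printoptions(precision=1,suppress=True)
for k,a,b in [("headFL",(512,322),(450,143)),("headFR",(575,270),(397,118)),("bolt1",(580,422),(545,190)),("bolt2",(653,506),(637,158)),
 ("capL",(297,100),(166,136)),("capS",(81,124),(111,338))]: print(k,*tri(a,b))
B=np.array([onz("top",p,11) for p in [(580,422),(653,506),(644,368),(716,452)]])
print(B,B.mean(0)); 
for v in (B[0]-B[1],B[2]-B[3],-(B[0]-B[2])[::-1]*[1,-1]): print(np.degrees(np.arctan2(v[1],v[0])),np.hypot(*v))
print("caps z",onz("top",(297,100),140),onz("top",(81,124),110))
print("beaker",onz("top",(495,115),0),"timer",onz("top",(453,560),20))
E
```

```text
headFL [551.3 -76.3  69.4] 0.45412498326700756
headFR [ 588.1 -117.8   62.3] 0.01972672538158804
bolt1 [ 495.7 -126.8   12. ] 0.3754104741197182
bolt2 [ 440.1 -174.7   12.2] 0.18390581869942935
capL [678.   62.1 139.7] 0.07434993824136882
capS [668.9 197.7 110.5] 0.30234954995987096
[[ 494.8 -126.9]
 [ 439.7 -174.9]
 [ 531.5 -170. ]
 [ 475.9 -217.2]] [ 485.5 -172.3]
41.026698277699076 73.0291702997247
40.36033605889296 72.95241274223449
-139.5556936419767 56.59687716202609
caps z [677.7  62.1] [668.2 197.7]
beaker [706.7 -71.3] timer [402.6 -42.2]
```

```bash
python3 - <<'E'
from geo import *
a=cv2.imread("pics/top0.png")[135:285,180:380];a=cv2.resize(a,None,fx=4,fy=4,interpolation=cv2.INTER_CUBIC)
b=cv2.imread("pics/scene0.png")[150:300,180:380];b=cv2.resize(b,None,fx=4,fy=4,interpolation=cv2.INTER_CUBIC)
im={"top":a,"scene":b}
yaw=np.radians(40.6);c,s=np.cos(yaw),np.sin(yaw)
R=np.array([[c,-s,0],[s,c,0],[0,0,1]])
O=np.array([485.5,-172.3,24])+R@[16,0,0]
def box(x0,x1,w,h): return np.array([[x,y,z] for x in(x0,x1) for y in(-w/2,w/2) for z in(0,h)])
E=[(i,j) for i in range(8) for j in range(i) if bin(i^j).count("1")==1]
for n in im:
    for B,col in((box(-95,53,36,34),(0,200,0)),(box(51,99,50,40),(0,0,255))):
        p=crop(n,proj(n,(R@B.T).T+O))
        for i,j in E: cv2.line(im[n],*[tuple(int(round(v)) for v in p[k]) for k in(i,j)],col,1,cv2.LINE_AA)
out=np.hstack([a[220:600,440:800],b[30:260,360:720].copy() if 0 else cv2.copyMakeBorder(b[30:260,360:720],0,150,0,0,cv2.BORDER_CONSTANT)])
# sticker overlays (yaw 180 red, 190 green) and plain
def stk(n,cx,cy,r,h,ph,img,col):
    t=np.radians(ph)+np.linspace(-19/r,19/r,9)
    lo=[[cx+r*np.cos(q),cy+r*np.sin(q),h-23] for q in t]; hi=[[x,y,h+23] for x,y,_ in lo]
    p=crop(n,proj(n,lo+hi[::-1]));cv2.polylines(img,[p.round().astype(int)],True,col,1,cv2.LINE_AA)
r1=[];
for n,(u0,v0) in(("top",(230,60)),("scene",(90,180))):
    S=im[n]; base=S.copy()
    for cols in ([],[(170,(0,0,255)),(180,(0,200,0)),(190,(255,0,0))]):
        J=base.copy()
        for ph,col in cols: stk(n,678,62.1,35,50,ph,J,col)
        r1.append(J[v0:v0+220,u0:u0+180])
cv2.imwrite("pics/ov.png",np.vstack([out,np.hstack(r1)]))
E
```

```text
(no output)
```

View pics/ov.png

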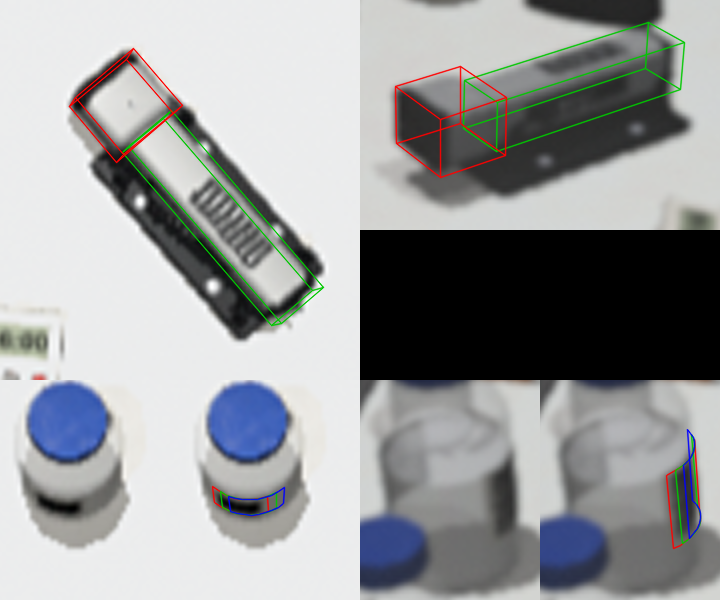

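The overlay shows that shifting the bolt centre 16 mm along the axis fits the reader model in both views. That puts the origin at about (497.6, -161.9), yaw 40.6°. The large sticker's bars in the top panel (35–82, 505) match a yaw of about 170°. The measured heights also check out: caps 139.7 and 110.5, bolts 12, head 62–69 against 64.

```bash
cat >go.py <<'E'
import sys,numpy as np
from station import arm
from scipy.spatial.transform import Rotation as Ro
def rel(x,y,z,yaw):
    s=arm.get_state(); A=Ro.from_euler("xyz",s["ee_rot"],degrees=True)
    B=Ro.from_euler("xyz",[180,0,yaw],degrees=True)
    print("time",round(s["time_s"],2),"pos",s["eef_pos"].round(1),s["ee_rot"].round(2),"w",round(float(s["grip_width"]),1),"q",s["qpos"].round(0))
    print("travel",A.inv().apply(np.array([x,y,z])-s["eef_pos"]).round(1),"twist",(A.inv()*B).as_rotvec().round(3))
if len(sys.argv)>4: rel(*map(float,sys.argv[1:5]))
E
python3 go.py 400 250 220 100; python3 go.py 493.8 -165.2 110 40.6
```

```text
time 0.1 pos [145.3 504.1 243.1] [-1.7992e+02 -1.0000e-02  1.6391e+02] w 91.8 q [66. 20. 87. -0. 73. -8.]
travel [-315.1 -173.6   23.3] twist [-1.000e-03  1.000e-03  1.115e+00]
time 0.1 pos [145.3 504.1 243.1] [-1.7992e+02 -1.0000e-02  1.6391e+02] w 91.8 q [66. 20. 87. -0. 73. -8.]
travel [-520.3 -546.4  133.7] twist [-1.000e-03  1.000e-03  2.152e+00]
```

```bash
python3 -m creep '[{"fingers":1,"travel":[-315,-174,23],"twist":[0,0,1.115]},{"fingers":1,"travel":[-315,-174,23],"twist":[0,0,1.115]},{"fingers":1,"travel":[-315,-174,23],"twist":[0,0,1.115]},{"fingers":1,"travel":[-315,-174,23],"twist":[0,0,1.115]},{"fingers":1,"travel":[-315,-174,23],"twist":[0,0,1.115]},{"fingers":1,"travel":[-315,-174,23],"twist":[0,0,1.115]},{"fingers":1,"travel":[-315,-174,23],"twist":[0,0,1.115]},{"fingers":1,"travel":[-315,-174,23],"twist":[0,0,1.115]},{"fingers":1,"travel":[-315,-174,23],"twist":[0,0,1.115]},{"fingers":1,"travel":[-315,-174,23],"twist":[0,0,1.115]}]'; python3 go.py 493.8 -165.2 120 40.6
```

```text
time_s: 0.93
eef_pos: [403.0, 246.5, 220.1]
ee_rot: [180.0, 0.1, 99.4]
ft_force: [-0.0, 0.6, 0.7]
grip_width: 91.6
grasp_force: 0.0
time 0.93 pos [403.  246.5 220.1] [1.7998e+02 8.0000e-02 9.9400e+01] w 91.6 q [22. 15. 97. -0. 67. 13.]
travel [-420.8   22.3  100.7] twist [1.000e-03 1.000e-03 1.026e+00]
```

```bash
python3 -m creep '[{"fingers":1,"travel":[-421,22,101],"twist":[0,0,1.026]},{"fingers":1,"travel":[-421,22,101],"twist":[0,0,1.026]},{"fingers":1,"travel":[-421,22,101],"twist":[0,0,1.026]},{"fingers":1,"travel":[-421,22,101],"twist":[0,0,1.026]},{"fingers":1,"travel":[-421,22,101],"twist":[0,0,1.026]},{"fingers":1,"travel":[-421,22,101],"twist":[0,0,1.026]},{"fingers":1,"travel":[-421,22,101],"twist":[0,0,1.026]},{"fingers":1,"travel":[-421,22,101],"twist":[0,0,1.026]},{"fingers":1,"travel":[-421,22,101],"twist":[0,0,1.026]},{"fingers":1,"travel":[-421,22,101],"twist":[0,0,1.026]}]'; python3 go.py 493.8 -165.2 120 40.6
```

```text
time_s: 1.77
eef_pos: [491.1, -146.3, 123.0]
ee_rot: [-180.0, -0.0, 41.2]
ft_force: [1.2, 0.3, 0.3]
grip_width: 91.8
grasp_force: 0.0
time 1.77 pos [ 491.1 -146.3  123. ] [-179.96   -0.     41.18] w 91.8 q [-25.  26.  99.   0.  55.  24.]
travel [-10.4  16.    3. ] twist [-0.001 -0.     0.01 ]
```

```bash
python3 -m creep '[{"fingers":1,"travel":[0,0,0],"twist":[0,0,0]},{"fingers":1,"travel":[0,0,0],"twist":[0,0,0]},{"fingers":1,"travel":[0,0,0],"twist":[0,0,0]}]'; python3 go.py 493.8 -165.2 120 40.6
python3 - <<'E'
from station import arm
import cv2
for n in("scene","top"):
    cv2.imwrite(f"pics/{n}1.png",cv2.cvtColor(arm.capture(n)["pixels"],cv2.COLOR_RGB2BGR))
E
```

```text
time_s: 2.02
eef_pos: [490.7, -144.0, 123.3]
ee_rot: [-179.9, 0.0, 41.2]
ft_force: [0.3, 1.2, 0.3]
grip_width: 91.8
grasp_force: 0.0
time 2.02 pos [ 490.7 -144.   123.3] [-1.799e+02  1.000e-02  4.124e+01] w 91.8 q [-25.  26.  99.   0.  55.  24.]
travel [-11.6  18.    3.2] twist [-0.002  0.     0.011]
```

```bash
python3 -m creep '[{"fingers":1,"travel":[-11.6,18,3],"twist":[0,0,0.011]},{"fingers":1,"travel":[-11.6,18,23],"twist":[0,0,0.011]},{"fingers":1,"travel":[-11.6,18,23],"twist":[0,0,0.011]},{"fingers":1,"travel":[-11.6,18,23],"twist":[0,0,0.011]},{"fingers":1,"travel":[-11.6,18,23],"twist":[0,0,0.011]}]'; python3 go.py 493.8 -165.2 39 40.6
python3 - <<'E'
from station import arm
import cv2,numpy as np
I=[]
for n,(u,v) in(("scene",(260,80)),("top",(280,180))):
    p=cv2.cvtColor(arm.capture(n)["pixels"],cv2.COLOR_RGB2BGR)[v:v+140,u:u+130]
    I.append(cv2.resize(p,None,fx=3,fy=3,interpolation=cv2.INTER_CUBIC))
cv2.imwrite("pics/hover.png",np.hstack(I))
E
```

```text
time_s: 2.53
eef_pos: [494.5, -164.8, 101.3]
ee_rot: [-180.0, -0.0, 40.7]
ft_force: [-0.7, -0.4, -0.7]
grip_width: 92.0
grasp_force: 0.0
time 2.53 pos [ 494.5 -164.8  101.3] [-1.800e+02 -2.000e-02  4.071e+01] w 92.0 q [-27.  28.  99.   0.  53.  22.]
travel [-0.8 -0.1 62.3] twist [-0.    -0.     0.002]
```

View pics/hover.png

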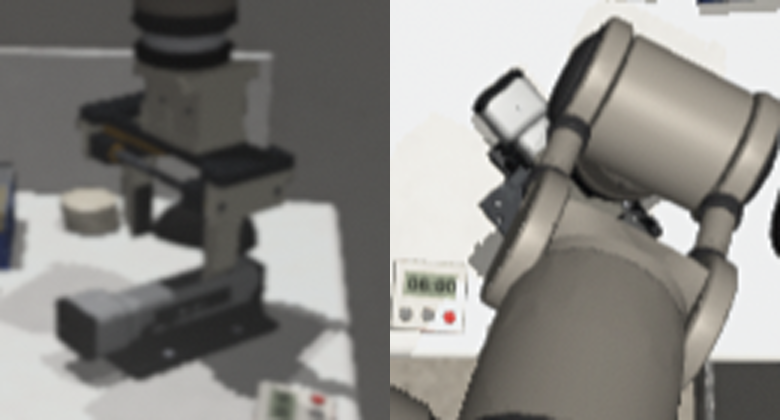

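The hover view shows the fingers straddling the handle, near finger at (222,240) and far finger at (138,200), with the jaws aligned to the reader. I'll descend now.

```bash
python3 -m creep '[{"fingers":1,"travel":[-0.8,0,12],"twist":[0,0,0]},{"fingers":1,"travel":[-0.8,0,24],"twist":[0,0,0]},{"fingers":1,"travel":[-0.8,0,36],"twist":[0,0,0]},{"fingers":1,"travel":[-0.8,0,48],"twist":[0,0,0]},{"fingers":1,"travel":[-0.8,0,56],"twist":[0,0,0]},{"fingers":1,"travel":[-0.8,0,62],"twist":[0,0,0]},{"fingers":1,"travel":[-0.8,0,62],"twist":[0,0,0]},{"fingers":1,"travel":[-0.8,0,62],"twist":[0,0,0]}]'; python3 go.py 493.8 -165.2 39 40.6
```

```text
time_s: 3.3
eef_pos: [493.9, -166.5, 38.9]
ee_rot: [180.0, -0.0, 40.6]
ft_force: [0.4, 0.0, -0.2]
grip_width: 91.6
grasp_force: 0.0
time 3.3 pos [ 493.9 -166.5   38.9] [ 1.7999e+02 -1.0000e-02  4.0620e+01] w 91.6 q [-27.  34. 102.   0.  45.  22.]
travel [ 0.8 -1.  -0.1] twist [ 0. -0.  0.]
```

```bash
python3 -m creep '[{"fingers":0.1,"travel":[0,-1,0],"twist":[0,0,0]},{"fingers":-0.1,"travel":[0,-1,0],"twist":[0,0,0]},{"fingers":-0.2,"travel":[0,-1,0],"twist":[0,0,0]},{"fingers":-0.4,"travel":[0,-1,0],"twist":[0,0,0]},{"fingers":-1,"travel":[0,-1,0],"twist":[0,0,0]},{"fingers":-1,"travel":[0,-1,0],"twist":[0,0,0]},{"fingers":-1,"travel":[0,-1,0],"twist":[0,0,0]},{"fingers":-1,"travel":[0,-1,0],"twist":[0,0,0]},{"fingers":-1,"travel":[0,-1,0],"twist":[0,0,0]},{"fingers":-1,"travel":[0,-1,0],"twist":[0,0,0]}]' 30; python3 go.py 493.8 -165.2 39 40.6
```

```text
time_s: 4.13
eef_pos: [493.2, -165.8, 38.6]
ee_rot: [180.0, -0.0, 40.6]
ft_force: [0.1, -0.7, 0.0]
grip_width: 36.1
grasp_force: 29.9
time 4.13 pos [ 493.2 -165.8   38.6] [ 1.7999e+02 -1.0000e-02  4.0610e+01] w 36.1 q [-27.  34. 102.   0.  44.  22.]
travel [ 0.8 -0.1 -0.4] twist [ 0. -0.  0.]
```

```bash
python3 -m creep '[{"fingers":-1,"travel":[0,0,-5],"twist":[0,0,0]},{"fingers":-1,"travel":[0,0,-15],"twist":[0,0,0]},{"fingers":-1,"travel":[0,0,-30],"twist":[0,0,0]},{"fingers":-1,"travel":[0,0,-45],"twist":[0,0,0]},{"fingers":-1,"travel":[0,0,-60],"twist":[0,0,0]},{"fingers":-1,"travel":[0,0,-60],"twist":[0,0,0]},{"fingers":-1,"travel":[0,0,-60],"twist":[0,0,0]},{"fingers":-1,"travel":[0,0,-60],"twist":[0,0,0]}]'; python3 go.py 451.5 102 100 -10
```

```text
time_s: 4.8
eef_pos: [492.6, -165.5, 98.2]
ee_rot: [-180.0, 0.0, 40.6]
ft_force: [-0.7, 0.3, -1.7]
grip_width: 36.1
grasp_force: 29.9
time 4.8 pos [ 492.6 -165.5   98.2] [-1.7995e+02  1.0000e-02  4.0610e+01] w 36.1 q [-27.  29.  99.   0.  52.  22.]
travel [ 142.9 -229.9   -1.6] twist [-0.001  0.001  0.883]
```

```bash
python3 -m creep '[{"fingers":-1,"travel":[10,-16,0],"twist":[0,0,0.06]},{"fingers":-1,"travel":[28,-46,0],"twist":[0,0,0.17]},{"fingers":-1,"travel":[46,-74,0],"twist":[0,0,0.28]},{"fingers":-1,"travel":[64,-104,0],"twist":[0,0,0.39]},{"fingers":-1,"travel":[82,-132,0],"twist":[0,0,0.5]},{"fingers":-1,"travel":[100,-162,0],"twist":[0,0,0.61]},{"fingers":-1,"travel":[118,-190,0],"twist":[0,0,0.72]},{"fingers":-1,"travel":[132,-214,0],"twist":[0,0,0.82]},{"fingers":-1,"travel":[143,-230,0],"twist":[0,0,0.883]},{"fingers":-1,"travel":[143,-230,0],"twist":[0,0,0.883]}]'; python3 go.py 451.5 102 45 -10
```

```text
time_s: 5.63
eef_pos: [450.4, 104.9, 97.7]
ee_rot: [-180.0, 0.2, -10.0]
ft_force: [-0.2, 1.0, -2.3]
grip_width: 35.8
grasp_force: 29.9
time 5.63 pos [450.4 104.9  97.7] [-1.7998e+02  1.5000e-01 -9.9500e+00] w 35.8 q [  4.  24. 108.   0.  48. 103.]
travel [ 1.8  2.7 52.7] twist [-0.     0.003  0.001]
```

```bash
python3 -m creep '[{"fingers":-1,"travel":[1.8,2.7,12],"twist":[0,0.003,0]},{"fingers":-1,"travel":[1.8,2.7,24],"twist":[0,0.003,0]},{"fingers":-1,"travel":[1.8,2.7,36],"twist":[0,0.003,0]},{"fingers":-1,"travel":[1.8,2.7,46],"twist":[0,0.003,0]},{"fingers":-1,"travel":[1.8,2.7,52],"twist":[0,0.003,0]},{"fingers":-1,"travel":[1.8,2.7,52],"twist":[0,0.003,0]},{"fingers":-1,"travel":[1.8,2.7,52],"twist":[0,0.003,0]},{"fingers":-1,"travel":[1.8,2.7,52],"twist":[0,0.003,0]},{"fingers":-1,"travel":[1.8,2.7,52],"twist":[0,0.003,0]}]'; python3 go.py 451.5 102 45 -10
python3 - <<'E'
from station import arm
import cv2,numpy as np
from geo import *
I=[]
s=arm.get_state();e=s["eef_pos"];y=np.radians(s["ee_rot"][2])
w=e+[105*np.cos(y),105*np.sin(y),5.4]; 
for n,(u,v) in(("scene",(170,160)),("top",(190,130))):
    q=cv2.cvtColor(arm.capture(n)["pixels"],cv2.COLOR_RGB2BGR)
    p=cv2.resize(q[v:v+140,u:u+130],None,fx=3,fy=3,interpolation=cv2.INTER_CUBIC)
    L=[(x-[u,v]+.5)*3-.5 for x in proj(n,[w,w+[90*np.cos(y),90*np.sin(y),0]])]
    cv2.line(p,*[tuple(int(round(k)) for k in a) for a in L],(0,0,255),1,cv2.LINE_AA)
    I.append(p)
cv2.imwrite("pics/scan.png",np.hstack(I))
E
```

```text
time_s: 6.38
eef_pos: [453.7, 98.9, 47.1]
ee_rot: [-180.0, -0.2, -10.0]
ft_force: [-0.7, 0.3, -2.8]
grip_width: 35.9
grasp_force: 29.9
time 6.38 pos [453.7  98.9  47.1] [-179.98   -0.23   -9.98] w 35.9 q [  3.  29. 110.  -0.  40. 103.]
travel [-2.7 -2.7  2.1] twist [-0.    -0.004  0.   ]
```

View pics/scan.png

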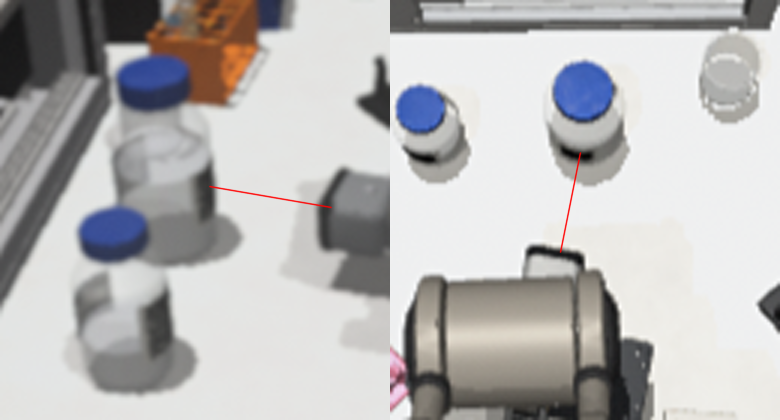

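The scan view shows the beam running from the nose at about (558,250) to the dark sticker bars at about (577,153) in the top panel, and landing at mid-sticker (208,187) in the scene panel. I'll settle onto the target and hold there.

```bash
python3 -m creep '[{"fingers":-1,"travel":[-2,-2.5,2],"twist":[0,-0.004,0]},{"fingers":-1,"travel":[-2,-2.5,2],"twist":[0,-0.004,0]},{"fingers":-1,"travel":[-2,-2.5,2],"twist":[0,-0.004,0]},{"fingers":-1,"travel":[-2,-2.5,2],"twist":[0,-0.004,0]},{"fingers":-1,"travel":[-2,-2.5,2],"twist":[0,-0.004,0]},{"fingers":-1,"travel":[-2,-2.5,2],"twist":[0,-0.004,0]},{"fingers":-1,"travel":[-2,-2.5,2],"twist":[0,-0.004,0]},{"fingers":-1,"travel":[-2,-2.5,2],"twist":[0,-0.004,0]},{"fingers":-1,"travel":[-2,-2.5,2],"twist":[0,-0.004,0]},{"fingers":-1,"travel":[-2,-2.5,2],"twist":[0,-0.004,0]}]'
for i in 1 2; do python3 -m creep '[{"fingers":-1,"travel":[0,0,0],"twist":[0,0,0]},{"fingers":-1,"travel":[0,0,0],"twist":[0,0,0]},{"fingers":-1,"travel":[0,0,0],"twist":[0,0,0]},{"fingers":-1,"travel":[0,0,0],"twist":[0,0,0]},{"fingers":-1,"travel":[0,0,0],"twist":[0,0,0]},{"fingers":-1,"travel":[0,0,0],"twist":[0,0,0]},{"fingers":-1,"travel":[0,0,0],"twist":[0,0,0]},{"fingers":-1,"travel":[0,0,0],"twist":[0,0,0]},{"fingers":-1,"travel":[0,0,0],"twist":[0,0,0]},{"fingers":-1,"travel":[0,0,0],"twist":[0,0,0]}]'; done; python3 go.py 493 -165.7 99 40.6
python3 - <<'E'
from station import arm
import cv2,numpy as np
I=[]
for n,(u,v) in(("scene",(170,160)),("top",(190,130))):
    q=cv2.cvtColor(arm.capture(n)["pixels"],cv2.COLOR_RGB2BGR)
    I.append(cv2.resize(q[v:v+100,u:u+100],None,fx=4,fy=4,interpolation=cv2.INTER_CUBIC))
cv2.imwrite("pics/scan2.png",np.hstack(I))
E
```

```text
time_s: 7.32
eef_pos: [451.7, 101.8, 44.6]
ee_rot: [-180.0, 0.1, -10.0]
ft_force: [-0.5, 0.3, -1.6]
grip_width: 35.9
grasp_force: 29.9
time_s: 8.15
eef_pos: [451.7, 101.8, 44.6]
ee_rot: [-180.0, 0.1, -10.0]
ft_force: [0.2, -0.1, -1.4]
grip_width: 35.4
grasp_force: 29.9
time_s: 8.98
eef_pos: [451.7, 101.8, 44.6]
ee_rot: [-180.0, 0.1, -10.0]
ft_force: [0.6, 0.1, -2.1]
grip_width: 35.8
grasp_force: 29.9
time 8.98 pos [451.7 101.8  44.6] [-1.7999e+02  6.0000e-02 -9.9800e+00] w 35.8 q [  3.  29. 110.   0.  40. 103.]
travel [ 87.  256.3 -54.5] twist [-0.001  0.001 -0.883]
```

View pics/scan2.png

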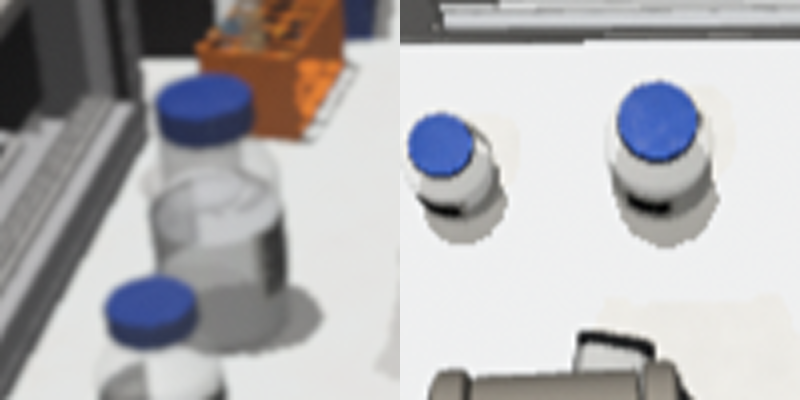

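In this view the sticker bars sit at (650,205) and the nose centre at (617,340). The beam would pass about 4 mm to the left of the sticker centre, within the 15 mm tolerance. For margin, I'll shift 4 mm and hold once more.

```bash
python3 -m creep '[{"fingers":-1,"travel":[0,4,0],"twist":[0,0,0]},{"fingers":-1,"travel":[0,4,0],"twist":[0,0,0]},{"fingers":-1,"travel":[0,4,0],"twist":[0,0,0]},{"fingers":-1,"travel":[0,4,0],"twist":[0,0,0]},{"fingers":-1,"travel":[0,4,0],"twist":[0,0,0]},{"fingers":-1,"travel":[0,4,0],"twist":[0,0,0]},{"fingers":-1,"travel":[0,4,0],"twist":[0,0,0]},{"fingers":-1,"travel":[0,4,0],"twist":[0,0,0]},{"fingers":-1,"travel":[0,4,0],"twist":[0,0,0]},{"fingers":-1,"travel":[0,4,0],"twist":[0,0,0]}]'
python3 -m creep '[{"fingers":-1,"travel":[0,0,0],"twist":[0,0,0]},{"fingers":-1,"travel":[0,0,0],"twist":[0,0,0]},{"fingers":-1,"travel":[0,0,0],"twist":[0,0,0]},{"fingers":-1,"travel":[0,0,0],"twist":[0,0,0]},{"fingers":-1,"travel":[0,0,0],"twist":[0,0,0]},{"fingers":-1,"travel":[0,0,0],"twist":[0,0,0]},{"fingers":-1,"travel":[0,0,-8],"twist":[0,0,0]},{"fingers":-1,"travel":[0,0,-25],"twist":[0,0,0]},{"fingers":-1,"travel":[0,0,-45],"twist":[0,0,0]},{"fingers":-1,"travel":[0,0,-55],"twist":[0,0,0]}]'; python3 -m creep '[{"fingers":-1,"travel":[0,0,0],"twist":[0,0,0]},{"fingers":-1,"travel":[0,0,0],"twist":[0,0,0]}]'; python3 go.py 493 -165.7 99 40.6
```

```text
time_s: 9.92
eef_pos: [451.0, 97.9, 44.6]
ee_rot: [-180.0, 0.1, -10.0]
ft_force: [-0.0, 0.2, -3.0]
grip_width: 36.0
grasp_force: 29.9
time_s: 10.75
eef_pos: [451.9, 97.9, 101.9]
ee_rot: [-180.0, -0.1, -10.0]
ft_force: [0.2, 0.0, -2.7]
grip_width: 35.9
grasp_force: 29.9
time_s: 10.92
eef_pos: [451.3, 97.9, 100.2]
ee_rot: [-180.0, -0.0, -10.0]
ft_force: [-0.4, 0.9, -2.5]
grip_width: 35.8
grasp_force: 29.9
time 10.92 pos [451.3  97.9 100.2] [-1.7998e+02 -3.0000e-02 -9.9800e+00] w 35.8 q [  3.  23. 108.   0.  49. 103.]
travel [ 86.7 252.3   1.2] twist [-0.    -0.001 -0.883]
```

```bash
python3 -m creep '[{"fingers":-1,"travel":[6,18,1],"twist":[0,0,-0.06]},{"fingers":-1,"travel":[17,50,1],"twist":[0,0,-0.17]},{"fingers":-1,"travel":[28,82,1],"twist":[0,0,-0.28]},{"fingers":-1,"travel":[39,114,1],"twist":[0,0,-0.39]},{"fingers":-1,"travel":[50,146,1],"twist":[0,0,-0.5]},{"fingers":-1,"travel":[61,178,1],"twist":[0,0,-0.61]},{"fingers":-1,"travel":[72,210,1],"twist":[0,0,-0.72]},{"fingers":-1,"travel":[81,236,1],"twist":[0,0,-0.82]},{"fingers":-1,"travel":[87,252.3,1],"twist":[0,0,-0.883]},{"fingers":-1,"travel":[87,252.3,1],"twist":[0,0,-0.883]}]'; python3 -m creep '[{"fingers":-1,"travel":[0,0,0],"twist":[0,0,0]},{"fingers":-1,"travel":[0,0,0],"twist":[0,0,0]},{"fingers":-1,"travel":[0,0,0],"twist":[0,0,0]},{"fingers":-1,"travel":[0,0,0],"twist":[0,0,0]}]'; python3 go.py 493.2 -165.8 39 40.6
```

```text
time_s: 11.75
eef_pos: [493.2, -169.1, 97.5]
ee_rot: [-180.0, 0.1, 40.6]
ft_force: [-1.0, -0.7, -0.9]
grip_width: 35.9
grasp_force: 29.9
time_s: 12.08
eef_pos: [492.8, -164.6, 98.3]
ee_rot: [-179.9, 0.0, 40.7]
ft_force: [0.1, 0.3, -1.6]
grip_width: 35.9
grasp_force: 29.9
time 12.08 pos [ 492.8 -164.6   98.3] [-1.7991e+02  4.0000e-02  4.0660e+01] w 35.9 q [-27.  29.  99.  -0.  53.  22.]
travel [-0.4  1.3 59.3] twist [-0.002  0.001  0.001]
```

```bash
python3 -m creep '[{"fingers":-1,"travel":[-0.2,1.1,12],"twist":[0,0,0]},{"fingers":-1,"travel":[-0.2,1.1,24],"twist":[0,0,0]},{"fingers":-1,"travel":[-0.2,1.1,34],"twist":[0,0,0]},{"fingers":-1,"travel":[-0.2,1.1,40],"twist":[0,0,0]},{"fingers":-1,"travel":[-0.2,1.1,44],"twist":[0,0,0]},{"fingers":-1,"travel":[-0.2,1.1,44],"twist":[0,0,0]},{"fingers":-1,"travel":[-0.2,1.1,44],"twist":[0,0,0]}]'; python3 go.py 493.2 -165.8 39 40.6
```

```text
time_s: 12.67
eef_pos: [493.7, -166.6, 54.6]
ee_rot: [-180.0, 0.0, 40.6]
ft_force: [0.9, -0.8, -1.6]
grip_width: 35.7
grasp_force: 29.9
time 12.67 pos [ 493.7 -166.6   54.6] [-1.7995e+02  3.0000e-02  4.0620e+01] w 35.7 q [-27.  32. 101.  -0.  47.  22.]
travel [ 0.2 -0.9 15.6] twist [-0.001  0.001  0.   ]
```

```bash
python3 -m creep '[{"fingers":-1,"travel":[0,-0.7,4],"twist":[0,0,0]},{"fingers":-1,"travel":[0,-0.7,8],"twist":[0,0,0]},{"fingers":-1,"travel":[0,-0.7,11],"twist":[0,0,0]},{"fingers":-1,"travel":[0,-0.7,14],"twist":[0,0,0]},{"fingers":-1,"travel":[0,-0.7,15.5],"twist":[0,0,0]},{"fingers":-1,"travel":[0,-0.7,15.5],"twist":[0,0,0]},{"fingers":-1,"travel":[0,-0.7,15.5],"twist":[0,0,0]},{"fingers":-1,"travel":[0,-0.7,15.5],"twist":[0,0,0]},{"fingers":-1,"travel":[0,-0.7,15.5],"twist":[0,0,0]}]'; python3 go.py 493.2 -165.8 39 40.6
```

```text
time_s: 13.42
eef_pos: [493.1, -166.2, 39.1]
ee_rot: [-180.0, 0.0, 40.6]
ft_force: [-0.7, -0.3, -2.1]
grip_width: 35.5
grasp_force: 29.9
time 13.42 pos [ 493.1 -166.2   39.1] [-1.7996e+02  3.0000e-02  4.0610e+01] w 35.5 q [-27.  34. 102.  -0.  45.  22.]
travel [ 0.3 -0.2  0.1] twist [-0.001  0.001  0.   ]
```

```bash
python3 -m creep '[{"fingers":-1,"travel":[0,0,0.6],"twist":[0,0,0]},{"fingers":-1,"travel":[0,0,0.6],"twist":[0,0,0]},{"fingers":-0.1,"travel":[0,0,0.6],"twist":[0,0,0]},{"fingers":0,"travel":[0,0,0.6],"twist":[0,0,0]},{"fingers":0.2,"travel":[0,0,0.6],"twist":[0,0,0]},{"fingers":0.5,"travel":[0,0,0.6],"twist":[0,0,0]},{"fingers":0.9,"travel":[0,0,0.6],"twist":[0,0,0]},{"fingers":0.9,"travel":[0,0,0.6],"twist":[0,0,0]},{"fingers":0.9,"travel":[0,0,0.6],"twist":[0,0,0]},{"fingers":0.9,"travel":[0,0,0.6],"twist":[0,0,0]}]'; python3 -m creep '[{"fingers":0.9,"travel":[0,0,-10],"twist":[0,0,0]},{"fingers":0.9,"travel":[0,0,-25],"twist":[0,0,0]},{"fingers":0.9,"travel":[0,0,-45],"twist":[0,0,0]},{"fingers":0.9,"travel":[0,0,-70],"twist":[0,0,0]},{"fingers":0.9,"travel":[0,0,-100],"twist":[0,0,0]},{"fingers":0.9,"travel":[0,0,-130],"twist":[0,0,0]},{"fingers":0.9,"travel":[0,0,-160],"twist":[0,0,0]},{"fingers":0.9,"travel":[-30,0,-180],"twist":[0,0,0]},{"fingers":0.9,"travel":[-60,0,-180],"twist":[0,0,0]},{"fingers":0.9,"travel":[-90,0,-180],"twist":[0,0,0]}]'; python3 go.py 400 250 220 40
```

```text
time_s: 14.25
eef_pos: [493.1, -166.2, 38.4]
ee_rot: [-180.0, 0.0, 40.6]
ft_force: [-0.5, -0.6, 0.6]
grip_width: 81.8
grasp_force: 0.0
time_s: 15.08
eef_pos: [424.7, -225.4, 220.8]
ee_rot: [179.8, -0.0, 40.7]
ft_force: [0.3, 0.0, 0.6]
grip_width: 87.1
grasp_force: 0.0
time 15.08 pos [ 424.7 -225.4  220.8] [ 1.7981e+02 -2.0000e-02  4.0700e+01] w 87.1 q [-37.  16.  96.  -0.  67.  12.]
travel [ 291.3 -376.5   -0.4] twist [ 0.003 -0.     0.012]
```

```bash
python3 -m creep '[{"fingers":0.9,"travel":[220,-280,0],"twist":[0,0,0]},{"fingers":0.9,"travel":[220,-280,0],"twist":[0,0,0]},{"fingers":0.9,"travel":[220,-280,0],"twist":[0,0,0]},{"fingers":0.9,"travel":[220,-280,0],"twist":[0,0,0]},{"fingers":0.9,"travel":[220,-280,0],"twist":[0,0,0]},{"fingers":0.9,"travel":[220,-280,0],"twist":[0,0,0]},{"fingers":0.9,"travel":[220,-280,0],"twist":[0,0,0]},{"fingers":0.9,"travel":[220,-280,0],"twist":[0,0,0]},{"fingers":0.9,"travel":[220,-280,0],"twist":[0,0,0]},{"fingers":0.9,"travel":[220,-280,0],"twist":[0,0,0]}]'
python3 - <<'E'
from station import arm
import cv2,numpy as np
I=[]
q=cv2.cvtColor(arm.capture("top")["pixels"],cv2.COLOR_RGB2BGR);o=cv2.imread("pics/top0.png")
for im in(o,q): I.append(cv2.resize(im[130:280,180:380],None,fx=2,fy=2,interpolation=cv2.INTER_CUBIC))
J=[]
q=cv2.cvtColor(arm.capture("scene")["pixels"],cv2.COLOR_RGB2BGR);o=cv2.imread("pics/scene0.png")
for im in(o,q): J.append(cv2.resize(im[150:290,180:380],None,fx=2,fy=2,interpolation=cv2.INTER_CUBIC))
cv2.imwrite("pics/end.png",np.vstack([np.hstack(I),np.hstack(J)]))
E
```

```text
time_s: 15.92
eef_pos: [409.0, 134.8, 219.4]
ee_rot: [-179.9, -0.1, 40.9]
ft_force: [-0.5, -0.7, 0.5]
grip_width: 86.8
grasp_force: 0.0
```

View pics/end.png

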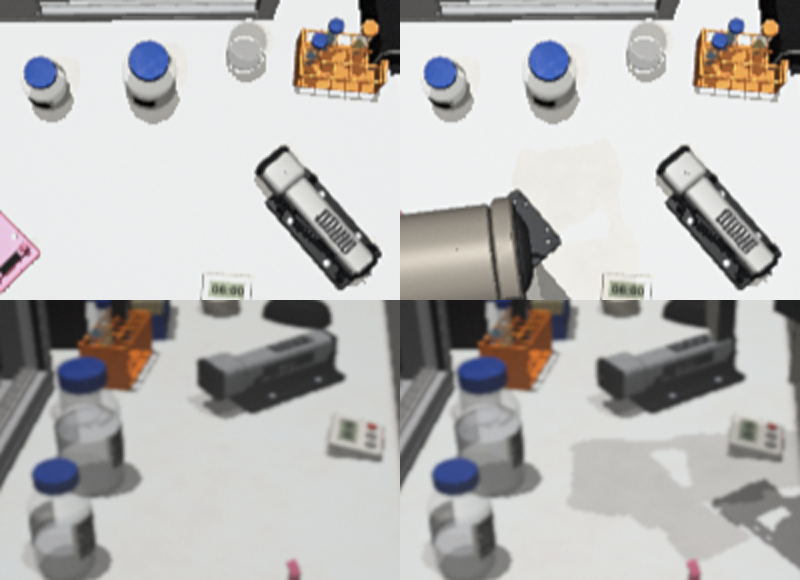

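The before/after pairs match. The reader is in its rest at top-right panel (720,218), within about a pixel of where it started, and the bottles, beaker and timer haven't moved. I'll let it settle and hand in.

```bash
python3 -m creep '[{"fingers":0.9,"travel":[0,0,0],"twist":[0,0,0]},{"fingers":0.9,"travel":[0,0,0],"twist":[0,0,0]},{"fingers":0.9,"travel":[0,0,0],"twist":[0,0,0]},{"fingers":0.9,"travel":[0,0,0],"twist":[0,0,0]}]'; python3 -c "
from station import arm; print(arm.sign_off())"
```

```text
time_s: 16.35
eef_pos: [409.8, 130.1, 218.7]
ee_rot: [-180.0, 0.0, 40.5]
ft_force: [0.5, 0.4, -0.7]
grip_width: 87.5
grasp_force: 0.0
the job is handed in; nothing more can be done
None
```

The job is handed in at 16.4 s, with no verdict returned: I held the reader on the large bottle's sticker, paddle squeezed, for over a second, then laid it back in its rest the same way round and let go; the camera shows the bottles, beaker and timer unmoved.

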